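Put the filling knife and the brush away in their cradles

TASK

Put the two tools on the bench away in their wooden cradles, each lying flat on the cradle floor. The filling knife goes into the cradle with the cover strip, blade under the strip and pressing back the sprung stop so that the handle drops home inside the tail wall; the brush goes into the open cradle, head in the wide end. Leave the bowl, the tin and the plaster rosette where they are.

Things in the scene. Friction and masses are not known exactly. Their poses are not given: they have to be found in the camera images.
- knife: Filling knife, dark wooden handle, steel blade, 197 mm long, lying flat, about 0.16 kg. Origin: mid-length on the flat underside; +x to the blade's front edge, z up. Handle x -98.5 to 8.5 mm, 26 wide, 22 high. Blade 4 thick, flush with the underside, 22 wide at the neck, 44 from x 35, 66 from x 48.5 on. Grip across the handle, e.g. at x -30.
- knife_nose (a point): Middle of the blade's front edge, on the underside: x = +98.5 mm of the knife.
- knife_tail (a point): Middle of the handle's rear end, on the underside: x = -98.5 mm of the knife.
- brush: Flat brush, pale wooden handle, steel ferrule, brown head, 190 mm long, lying flat, about 0.13 kg. Origin: mid-length on the flat underside; +x to the head's front edge, z up. Handle x -95 to 20 mm, 28 wide, 20 high. Ferrule x 20 to 45, 56 wide, 20 high. Head x 45 to 95, 60 wide, 18 high. Grip across the handle, e.g. at x -15.
- brush_nose (a point): Middle of the head's front edge, on the underside: x = +95 mm of the brush.
- brush_tail (a point): Middle of the handle's rear end, on the underside: x = -95 mm of the brush.
- knife_cradle: Fixed wooden cradle for the knife, 250 x 100 mm, plywood cover strip over one end. Origin: underside, centre line; +x to the cover, where the blade goes. Floor 10 mm above the table. Heights above the floor: cheeks 16, x -100 to -80, 33 apart, beside the handle's end; rails 14, x 40 to 130, 73 apart, beside the blade. Sides open for fingers at x -80 to 40.
- cover_edge (a point): Middle of the lower edge of the cover strip's open side, at cradle x 65 mm, 14 mm above the floor; the strip is 5 mm thick and runs from there to x 130 on the rails. It is 165 mm from the tail wall, so the 197 mm knife cannot be set straight down: the blade goes under the cover nose-down (5 to 12 degrees) with the handle raised above the tail wall.
- tail_wall (a point): Top edge of the tail wall's inner face, at cradle x -100 mm, 18 mm above the floor (wall 16 mm thick). The blade must press the sprung stop back before the handle can come down inside this face; the stop then pushes the knife against it.
- knife_seat (a point): Point on the knife cradle's floor, 10 mm above its origin; axes as the cradle. A seated knife has its origin 1.5 mm towards -x of it (tail on the tail wall), within 4 mm at most.
- stop (a joint): Travel of the sprung stop block under the cover strip, 0 = out, 0.015 m = pressed fully back. Pushing needs about 3 N at first and 9 N at full travel, where it meets a hard end. About 0.012 m with the knife seated against the tail wall.
- stop_face (a point): Middle of the stop block's face that the blade pushes, 7 mm above the cradle floor; the face is 66 mm wide and 12 mm high (1 to 13 mm above the floor). In the cradle's frame x = 85 mm when out, 100 mm when fully back. It moves along the cradle's +x as it is pressed.
- brush_cradle: Fixed open wooden cradle for the brush, 226 x 100 mm, no cover. Origin: middle of its underside; +x to its wide end, where the head goes. Floor 10 mm above the table. Walls 16 mm high above the floor: end walls, inner faces at x -99 and 99; handle cheeks 36 apart at x -99 to -60; head cheeks 68 apart at x 44 to 99. Sides open for fingers at x -60 to 44.
- brush_seat (a point): Point on the brush cradle's floor, 10 mm above its origin; axes as the cradle. A brush laid in has its origin within 5 mm of it.
- bowl: Bystander: dark rubber mixing bowl, 110 mm across, 60 mm high. Origin: centre of its underside.
- tin: Bystander: round tin, 84 mm across, 65 mm high. Origin: centre of its underside.
- rosette: Bystander: white plaster rosette, 90 mm across, 30 mm high. Origin: centre of its underside.
Things that resemble listed ones, but are neither listed nor needed, are in the scene too. What is shaped like the knife but green, pink or purple is not meant.

How it is judged:
By the outcome, as a careful person would: the job done as asked, in the order asked, and still so for the second after the job is handed in, with the robot touching nothing.
It also fails if it takes over 54 s, if anything falls off the work surface, if the arm or the gripper's body presses on something with over 40 N, if the wrist force passes 120 N, or if a joint passes its speed limit or range.

ROBOT

A 6-joint arm with a two-finger parallel gripper is mounted at the origin on the work surface. World frame = base frame: x ahead of the robot, y to its left, z up, the work surface at z = 0. Lengths are in m, angles in rad, forces in N, time in s.
With the tool pointing down it reaches from about 0.35 to 0.925 m from the base axis. Payload 6.4 kg.
Tool frame: the origin (TCP) lies midway between the tips of the shut fingers; the grasp point (between the pads) lies 19 mm behind it; z points along the fingers, y is the line along which they close (so a half turn about z gives the same grasp; the last joint's range is limited). The gripper opens to 85 mm and grips with 20 to 120 N. Pads are 22 mm wide; open, the fingers measure 114 mm over their backs; the gripper's body (76 mm by 85 mm) begins 54 mm behind the grasp point. The pads swing forward as they close: fully open they stand 13 mm farther back than shut.
Start: joints at [1.069, 0.245, 1.558, -0, 1.339, -0.174], TCP at [0.209, 0.615, 0.231] pointing down, gripper open.
Joint ranges: [-3.13, 3.13], [-1.02, 2.26], [0.13, 2.54], [-0.95, 4.09], [0.21, 2.88], [-2.74, 2.74]. Speed limits (rad/s): [2.57, 2.57, 3.14, 3.14, 3.14, 3.14].

INTERFACE

Orientations are given as [roll, pitch, yaw] about the fixed x, y, z axes, in that order (R = Rz(yaw) Ry(pitch) Rx(roll)).
In Python, from station import bot, optics gives the robot as it stands.
- The arm moves only by the shell command python3 -m creep 'ROWS'. ROWS is text: rows parted by semicolons, each of 7 numbers parted by spaces: the opening, from 0 (shut) to 1 (fully open), then the shift along the tool's x, y, z each as a share of 0.1 m, from -1 to 1, then the turn, a rotation vector about the tool's x, y, z each as a share of 180 degrees, from -1 to 1. A call has 1 to 5 rows; each row shifts and turns the commanded pose from where the row before left it, along the tool's axes as they then stand; what a row does not reach is not made up. A row lasts 1/10 s, in which the tool goes at most 50 mm and 8.59 degrees, less where a joint would pass 70% of its speed; a pose out of reach is approached as far as the arm can. A call with a number of a shift or a turn outside -1 to 1 is refused whole. A call with a gripper value outside its range is refused whole. The fingers move at their own pace and stop on an object; the grip force is fixed at half the most. Time passes only in rows, so rows that do not move let the fingers close. It gives the time, the measured TCP pose, the force, the opening and the grip force at its end, in the units of the state.
- bot.get_obs(): the state, without advancing time (a new reading comes with each control period).
- optics.capture(name): name is "scene" or "top" or "wrist"; returns a dict with "color" (400x640x3 uint8, red, green, blue), "range_z" (400x640 float32, m along the optical axis (not along the pixel's ray), 0 where there is no reading), "camera_matrix" (3x3 intrinsics, pixels), "xyz" and "attitude" of the camera in the world. Camera axes: x right, y up, looking along -z (the intrinsics and any distortion apply to the point x, -y, -z); pixel columns grow to the right and rows downward; lengths in m; the calibration is good to about 2 mm. A picture is of the moment at which its call begins.
- bot.sign_off(): hands the job in; it is judged then, once.
The state is a dict: "t": time; "joint_positions": joint angles; "qvel": joint speeds; "tau": joint torques, N m; "position": TCP position; "tcp_rot": TCP orientation; "force": force on the tool from outside, world axes, zero at the start; "ft_torque": the same for the moment, N m; "finger_gap": finger opening in m; "grasp_force": force on a finger pad.
Only numpy, scipy, OpenCV 4.12 (cv2) and the standard library are available. Lean on these libraries where they do the work, as an engineer would, in place of code of your own. Each camera call takes 0.05 s, during which the arm holds its last target. There are 200 camera calls.

## Working session

There is one attempt and no reset: what is moved stays moved. The work goes in short steps, Python scripts to look and compute and a shell command to move; the robot and the scene stay as the last step left them, time stands still between calls to the robot, and variables do not carry over. Pictures are saved under pics/ and viewed, at most 13 in all, crops included, and the job is handed in when it is done.

```bash
mkdir -p pics; ls; python3 - <<'E'
from station import bot, optics
import cv2,numpy as np
for n in("top","scene"):
    c=optics.capture(n); cv2.imwrite(f"pics/{n}0.png",c["color"][:,:,::-1]); np.savez(f"pics/{n}0.npz",**c)
    print(n,c["xyz"],c["attitude"],c["camera_matrix"].tolist(),[k for k in c])
o=bot.get_obs();print(o)
E
```

```text
pics
top [ 0.20953571 -0.0716735   1.66392832] [ 0.17749014  0.00643842 -1.58383358] [[480.9357194304868, 0.0, 327.6778135862762], [0.0, 480.9357194304868, 196.60640551877827], [0.0, 0.0, 1.0]] ['color', 'range_z', 'camera_matrix', 'xyz', 'attitude']
scene [1.17682613 0.53600681 1.36719555] [0.60965512 0.00680388 2.295897  ] [[488.0342475485355, 0.0, 321.29230022445006], [0.0, 488.0342475485355, 196.29659990693276], [0.0, 0.0, 1.0]] ['color', 'range_z', 'camera_matrix', 'xyz', 'attitude']
{'t': 0.1, 'joint_positions': array([ 1.06890810e+00,  2.45730420e-01,  1.55891316e+00,  5.92094336e-06,
        1.33870262e+00, -1.74079865e-01]), 'qvel': array([ 0.00057097, -0.00107015, -0.00200461, -0.00184801,  0.00110621,
       -0.00117102]), 'tau': array([ 2.59063318e-04, -4.30665064e+01, -3.27133262e+01, -1.98003124e-05,
        2.67849915e-03, -2.33155890e-05]), 'position': array([0.20901153, 0.61494081, 0.23028804]), 'tcp_rot': array([-3.13986661e+00, -3.09390564e-04,  2.81378266e+00]), 'force': array([ 0.17864272, -0.68681714,  0.0469901 ]), 'ft_torque': array([ 0.00129919, -0.01990169,  0.01202695]), 'grasp_force': 0.0, 'finger_gap': 0.08542509738587789}
```

View pics/top0.png

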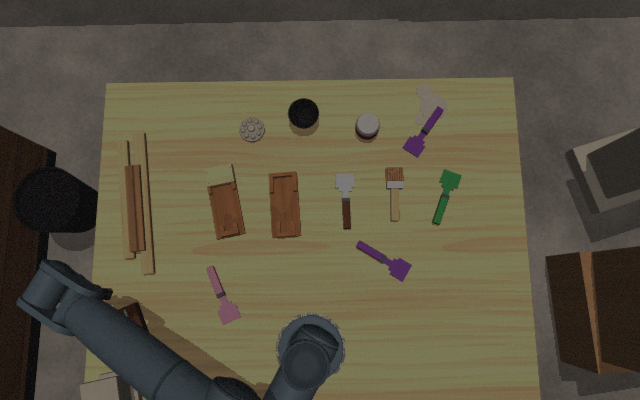

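View pics/scene0.png

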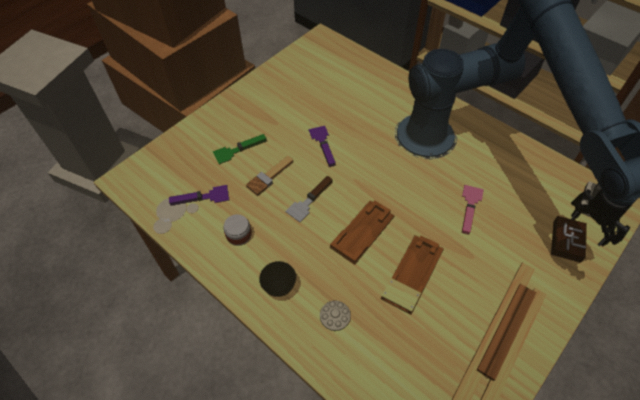

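The top view shows the knife (dark handle ~(346,213), blade ~(345,183)), the brush (395,194), the covered cradle (225,205, cover at the top end) and the open cradle (285,205). The bowl, tin and rosette are above them, and the green, pink and purple knives are decoys.

```bash
cat > h.py <<'E'
import numpy as np,cv2
from scipy.spatial.transform import Rotation as Ro
def R(a): return Ro.from_euler('xyz',a).as_matrix()
def plane(c,uv,z):
    K=c["camera_matrix"];uv=np.atleast_2d(np.asarray(uv,float))
    d=np.c_[(uv[:,0]-K[0,2])/K[0,0],-(uv[:,1]-K[1,2])/K[1,1],-np.ones(len(uv))]@R(c["attitude"]).T
    return c["xyz"]+d*((z-c["xyz"][2])/d[:,2])[:,None]
def cloud(c):
    K=c["camera_matrix"];h,w=c["range_z"].shape;u,v=np.meshgrid(np.arange(w),np.arange(h));r=c["range_z"]
    p=np.stack([(u-K[0,2])/K[0,0]*r,-(v-K[1,2])/K[1,1]*r,-r],-1)
    return p@R(c["attitude"]).T+c["xyz"]
def proj(c,P):
    K=c["camera_matrix"];p=(np.atleast_2d(P)-c["xyz"])@R(c["attitude"])
    return np.c_[K[0,0]*p[:,0]/-p[:,2]+K[0,2],K[1,1]*p[:,1]/p[:,2]+K[1,2]]
E
python3 - <<'E'
from h import *
c=dict(np.load("pics/top0.npz"));P=cloud(c)
for n,uv in dict(table=(320,280),knifeH=(346,213),blade=(345,183),brush=(395,205),kc=(226,215),cover=(221,175),bc=(285,205),tin=(368,122)).items():
    print(n,P[uv[1],uv[0]].round(3))
im=c["color"][:,:,::-1]
cv2.imwrite("pics/crop.png",cv2.resize(im[150:250,195:420],None,fx=3.5,fy=3.5,interpolation=cv2.INTER_CUBIC))
hsv=cv2.cvtColor(im,cv2.COLOR_BGR2HSV)
for n,uv in dict(knifeH=(346,213),blade=(345,183),brush=(395,205),head=(395,173),kc=(226,215),cover=(221,175),bc=(285,205),table=(320,280),table2=(320,200)).items(): print(n,hsv[uv[1],uv[0]])
z=P[...,2]
cv2.imwrite("pics/hz.png",cv2.resize(np.clip(z[150:250,195:420]*6000,0,255).astype(np.uint8),None,fx=3.5,fy=3.5,interpolation=0))
E
```

```text
table [ 0.22  -0.035  0.001]
knifeH [ 0.446 -0.127  0.021]
blade [ 0.554 -0.126  0.008]
brush [ 0.472 -0.298  0.016]
kc [0.446 0.289 0.012]
cover [0.584 0.306 0.03 ]
bc [0.479 0.084 0.009]
tin [ 0.754 -0.208  0.077]
knifeH [ 11 147  59]
blade [  5  12 123]
brush [ 20 104 120]
head [ 13 120 100]
kc [ 12 160  86]
cover [ 28  75 122]
bc [ 13 161  95]
table [ 27  82 122]
table2 [ 22  89 123]
```

View pics/crop.png

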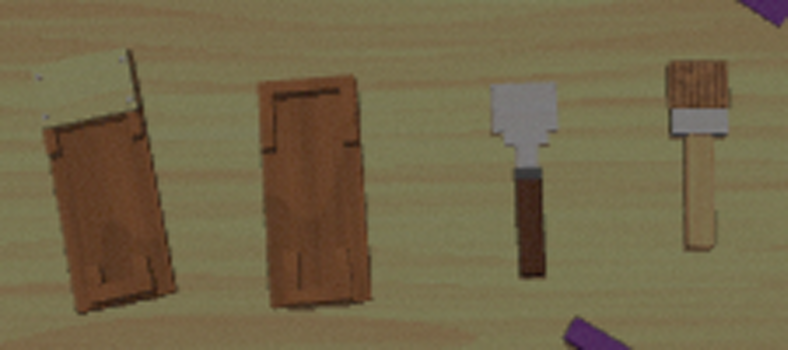

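The crop shows all the noses pointing away from the robot (up in the image). The brush cradle's wide end is at the top and the knife cradle's cover is at the top.

```bash
python3 - <<'E'
from h import *
from station import optics,bot
c=dict(np.load("pics/top0.npz"))
hsv=cv2.cvtColor(c["color"],cv2.COLOR_RGB2HSV);H,S,V=[hsv[...,i].astype(int) for i in range(3)]
def rect(m,box,z,n):
    mm=np.zeros_like(m,np.uint8);x0,y0,x1,y1=box;mm[y0:y1,x0:x1]=m[y0:y1,x0:x1]
    k,l,s,_=cv2.connectedComponentsWithStats(mm);i=1+s[1:,4].argmax()
    v,u=np.where(l==i);w=plane(c,np.c_[u,v],z)[:,:2]
    r=cv2.minAreaRect((w*1000).astype(np.float32));print(n,s[i,4],"ctr",np.round(r[0],1),"size",np.round(r[1],1),"ang",round(r[2],1))
rect((V<85)&(S>100),(335,195,360,235),.022,"knifehandle")
rect((S<50)&(V>80),(330,170,360,200),.004,"blade")
rect((H<24)&(S>97),(383,165,407,225),.02,"brush")
rect((H<17)&(S>120),(265,165,305,245),.026,"brushcradle")
rect((H<17)&(S>120),(200,160,250,245),.026,"kncradle(part)")
q=optics.capture("wrist");np.savez("pics/w0.npz",**q)
o=bot.get_obs();Rt=R(o["tcp_rot"]);print("cam in tool",Rt.T@(q["xyz"]-o["position"]),"\n",(Rt.T@R(q["attitude"])).round(3),q["camera_matrix"][0,0], Rt.round(3))
E
```

```text
knifehandle 200 ctr [ 439. -127.] size [96.9 26.1] ang 1.8
blade 352 ctr [ 547.1 -125.2] size [85.2 65.7] ang 2.6
brush 255 ctr [ 583.4 -301.3] size [76.9 46.6] ang 89.2
brushcradle 1837 ctr [479.6  85.2] size [226.9  98.9] ang 3.9
kncradle(part) 1514 ctr [464.  286.9] size [189.2 100.1] ang 11.8
cam in tool [ 0.08219768 -0.0014013  -0.14259429] 
 [[ 0.001  0.947  0.32 ]
 [ 1.    -0.001  0.   ]
 [ 0.001  0.32  -0.947]] 298.72763004218893 [[-0.947  0.322 -0.001]
 [ 0.322  0.947 -0.001]
 [ 0.    -0.001 -1.   ]]
```

```bash
A='1 -.238 -.311 .015 0 0 0;1 -.238 -.311 .015 0 0 0;1 -.238 -.311 .015 0 0 0;1 -.238 -.311 .015 0 0 0;1 -.238 -.311 .015 0 0 0'
python3 -m creep '1 -.238 -.311 .015 0 0 0;1 -.238 -.311 .015 0 0 0;1 -.238 -.311 .015 0 0 0;1 -.238 -.311 .015 0 0 0;1 -.238 -.311 .015 0 0 0'
python3 -m creep '1 -.238 -.311 .015 0 0 0;1 -.238 -.311 .015 0 0 0;1 -.238 -.311 .015 0 0 0;1 -.238 -.311 .015 0 0 0;1 -.238 -.311 .015 0 0 0'
python3 -m creep '1 -.238 -.311 .015 0 0 0;1 -.238 -.311 .015 0 0 0;1 -.238 -.311 .015 0 0 0;1 -.238 -.311 .015 0 0 0;1 -.238 -.311 .015 0 0 0'
python3 -m creep '1 -.238 -.311 .015 0 0 0;1 -.238 -.311 .015 0 0 0;1 -.238 -.311 .015 0 0 0;1 -.238 -.311 .015 0 0 0;1 -.238 -.311 .015 0 0 0'
python3 -m creep '1 0 0 0 0 0 -.028;1 0 0 0 0 0 -.028;1 0 0 0 0 0 -.028;1 0 0 0 0 0 -.028;1 0 0 0 0 0 0'
python3 - <<'E'
from h import *
from station import optics,bot
q=optics.capture("wrist");np.savez("pics/w1.npz",**q);cv2.imwrite("pics/w1.png",q["color"][:,:,::-1])
o=bot.get_obs();print(o["position"],o["tcp_rot"],o["joint_positions"])
E
```

```text
t: 0.65
position: [0.2719, 0.4283, 0.2234]
tcp_rot: [-3.141, -0.0, 2.814]
force: [0.0, 0.3, 0.2]
finger_gap: 0.0851
grasp_force: 0.0
t: 1.15
position: [0.3345, 0.2429, 0.2161]
tcp_rot: [3.142, 0.0, 2.814]
force: [1.0, -0.4, 0.2]
finger_gap: 0.0855
grasp_force: 0.0
t: 1.65
position: [0.3972, 0.0572, 0.2087]
tcp_rot: [3.141, 0.0, 2.814]
force: [0.7, 0.2, 0.1]
finger_gap: 0.0854
grasp_force: 0.0
t: 2.15
position: [0.4597, -0.1284, 0.201]
tcp_rot: [3.141, -0.0, 2.813]
force: [-0.1, 0.7, -0.2]
finger_gap: 0.0856
grasp_force: 0.0
t: 2.65
position: [0.4595, -0.1267, 0.201]
tcp_rot: [3.141, -0.0, -3.118]
force: [0.4, -1.2, -0.1]
finger_gap: 0.0855
grasp_force: 0.0
[ 0.45951669 -0.12667     0.20108888] [ 3.14139816e+00 -3.54253393e-04 -3.11930237e+00] [-5.07456100e-01 -1.42161085e-01  2.01762228e+00 -1.17092315e-05
  1.26653544e+00 -2.10053917e+00]
```

View pics/w1.png

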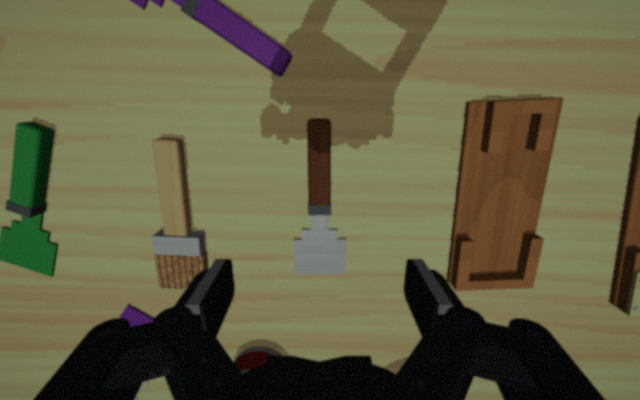

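The wrist view shows the knife centred (tail (319,120), nose (320,274)), the brush at (180,215) and the brush cradle at (507,195) with its wide end at the bottom (+x). The fingers straddle the knife.

```bash
cat >> h.py <<'E'
def mask(c,box,f):
    hsv=cv2.cvtColor(c["color"],cv2.COLOR_RGB2HSV).astype(int);m=np.zeros(hsv.shape[:2],np.uint8);x0,y0,x1,y1=box
    m[y0:y1,x0:x1]=f(hsv[...,0],hsv[...,1],hsv[...,2])[y0:y1,x0:x1]
    k,l,s,_=cv2.connectedComponentsWithStats(m);return (l==1+s[1:,4].argmax())
def rect(c,m,z):
    v,u=np.where(m);w=plane(c,np.c_[u,v],z)[:,:2]*1000
    r=cv2.minAreaRect(w.astype(np.float32));print("ctr",np.round(r[0],1),"size",np.round(r[1],1),"ang",round(r[2],1),"x",w[:,0].min().round(1),w[:,0].max().round(1));return r
E
python3 - <<'E'
from h import *
c=dict(np.load("pics/w1.npz"))
P=cloud(c)
for n,uv in dict(table=(400,200),hand=(319,170),blade=(320,260),brush=(172,190),bc=(500,200)).items(): print(n,P[uv[1],uv[0]].round(4),cv2.cvtColor(c["color"],cv2.COLOR_RGB2HSV)[uv[1],uv[0]])
print("handle");rect(c,mask(c,(295,100,345,217),lambda H,S,V:(V<95)&(S>100)|(V<75)),.022)
print("blade");rect(c,mask(c,(280,205,360,285),lambda H,S,V:(S<50)&(V>85)),.004)
print("bhandle");rect(c,mask(c,(140,125,200,235),lambda H,S,V:(H<22)&(S>70)),.02)
print("ferr");rect(c,mask(c,(140,225,215,262),lambda H,S,V:(S<50)),.02)
print("cradle");rect(c,mask(c,(440,85,570,300),lambda H,S,V:(H<18)&(S>110)),.026)
# edges
for n,ps,z in(("knife tail top/nose",[(319,119)],.022),("nose",[(294,275),(346,274)],.004),("brush nose",[(158,288),(206,288)],.018),("brushtail",[(154,138),(182,137)],.02)): print(n,plane(c,ps,z).round(4).tolist())
E
```

```text
table [ 0.49   -0.0284 -0.0006] [ 32  77 135]
hand [ 0.45   -0.128   0.0225] [ 12 147  64]
blade [ 0.573  -0.1236  0.0028] [ 68   8 126]
brush [ 0.4778 -0.2937  0.0197] [ 21 100 130]
bc [0.4839 0.0867 0.0094] [ 14 159  98]
handle
ctr [ 447.9 -128. ] size [108.2  28.5] ang 0.6 x 393.8 502.1
blade
ctr [ 551.6 -125. ] size [82.9 67. ] ang 1.4 x 509.9 593.8
bhandle
ctr [ 473. -281.] size [115.6  31.2] ang 9.9 x 416.5 532.1
ferr
ctr [ 544.8 -295.3] size [62.7 32.4] ang 89.3 x 528.8 561.3
cradle
ctr [482.9  79.5] size [224.7 107.6] ang 4.0 x 369.4 596.5
knife tail top/nose [[0.396, -0.1293, 0.022]]
nose [[0.5954, -0.1572, 0.004], [0.5922, -0.0891, 0.004]]
brush nose [[0.6097, -0.3297, 0.018], [0.6082, -0.2685, 0.018]]
brushtail [[0.42, -0.3051, 0.02], [0.4182, -0.275, 0.02]]
```

```bash
python3 -m creep '1 -.05 0 .45 0 0 0;1 0 0 .45 0 0 0;1 0 0 .45 0 0 0;1 0 0 .4 0 0 0;1 0 0 .22 0 0 0'
python3 -m creep '0 0 0 0 0 0 0;0 0 0 0 0 0 0;0 0 0 0 0 0 0;0 0 0 0 0 0 0;0 0 0 0 0 0 0'
python3 -m creep '0 0 0 0 0 0 0;0 0 0 0 0 0 0;0 0 0 0 0 0 0'
```

```text
t: 3.2
position: [0.4624, -0.1253, 0.0009]
tcp_rot: [3.139, -0.005, -3.119]
force: [-0.2, -0.2, 0.8]
finger_gap: 0.0854
grasp_force: 0.0
t: 3.7
position: [0.4663, -0.1275, 0.0063]
tcp_rot: [-3.139, 0.004, -3.118]
force: [-0.5, -0.3, 6.2]
finger_gap: 0.0245
grasp_force: 60.5
t: 4.0
position: [0.4663, -0.1275, 0.0063]
tcp_rot: [-3.14, 0.003, -3.118]
force: [-1.6, -0.3, 6.6]
finger_gap: 0.0244
grasp_force: 60.5
```

```bash
python3 -m creep '0 0 0 -.2 0 0 0;0 0 0 -.45 0 0 0;0 0 0 -.45 0 0 0;0 0 0 -.45 0 0 0;0 0 0 -.35 0 0 0'
python3 -m creep '0 0 .37 0 0 0 0;0 0 .37 0 0 0 0;0 0 .37 0 0 0 0;0 0 .37 0 0 0 0;0 0 .37 0 0 0 0'
python3 -m creep '0 0 .37 0 0 0 0;0 0 .37 0 0 0 0;0 0 0 0 0 0 -.029;0 0 0 0 0 0 -.029;0 0 0 0 0 0 0'
python3 -m creep '0 0 0 0 0 0 0'
python3 - <<'E'
from h import *
from station import optics,bot
q=optics.capture("wrist");np.savez("pics/w2.npz",**q);cv2.imwrite("pics/w2.png",q["color"][:,:,::-1])
o=bot.get_obs();print(o["position"],o["tcp_rot"],o["force"],o["joint_positions"])
E
```

```text
t: 4.5
position: [0.4651, -0.1267, 0.1977]
tcp_rot: [-3.14, 0.003, -3.118]
force: [0.4, -0.8, -1.6]
finger_gap: 0.0245
grasp_force: 59.4
t: 5.0
position: [0.4597, 0.0598, 0.1946]
tcp_rot: [-3.141, 0.001, -3.118]
force: [0.4, 0.1, -2.3]
finger_gap: 0.0246
grasp_force: 59.4
t: 5.5
position: [0.4581, 0.1327, 0.1944]
tcp_rot: [-3.142, 0.0, -2.935]
force: [-0.2, 0.2, -1.7]
finger_gap: 0.0248
grasp_force: 59.7
t: 5.6
position: [0.4582, 0.1323, 0.1944]
tcp_rot: [-3.142, 0.0, -2.937]
force: [-0.6, -0.4, -2.0]
finger_gap: 0.0245
grasp_force: 59.7
[0.45831203 0.13213364 0.19437085] [-3.14157596e+00  1.20825326e-04 -2.93736465e+00] [-0.38437544  0.04545196 -2.18658243] [ 4.23730603e-02 -1.33795648e-01  2.02307534e+00  3.15332637e-06
  1.25219103e+00 -1.73265225e+00]
```

View pics/w2.png

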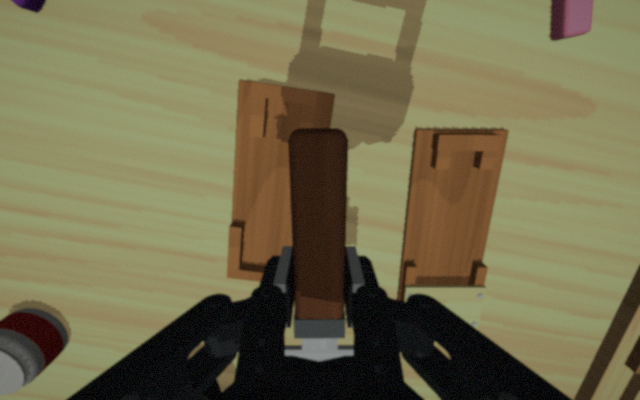

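The view shows the knife held by its handle (tail (319,130)). The knife cradle is at right, with its tail wall at row ~140, the rails at (410,270) and (480,270), and the cover edge at row ~288.

```bash
python3 - <<'E'
from h import *
from station import bot
c=dict(np.load("pics/w2.npz"));P=cloud(c);hsv=cv2.cvtColor(c["color"],cv2.COLOR_RGB2HSV).astype(int)
m=np.zeros((400,640),bool);m[120:310,380:530]=1
brown=(hsv[...,0]<18)&(hsv[...,1]>110)
print("body");r=rect(c,m&brown&(np.indices(m.shape)[1]>395),.012)
w=P[m&(P[...,2]>.006)]*1000
# top edge points
s=w[(w[:,2]<14)];a=cv2.minAreaRect(s[:,:2].astype(np.float32));print("floorpts rect",a)
for th in(10,11,12,13):
    t=np.radians(th);e=np.array([np.cos(t),np.sin(t)]);f=np.array([-e[1],e[0]])
    X=w[:,:2]@e;Y=w[:,:2]@f
    wall=(w[:,2]>24)&(X<X.min()+25)
    ys=[];
    for x0 in np.arange(X.min()+20,X.min()+170,10):
        k=(X>x0)&(X<x0+10)&(w[:,2]>7);ys.append((np.percentile(Y[k],1),np.percentile(Y[k],99)))
    ys=np.array(ys);print(th,"xmin",X.min().round(1),"ysl",np.polyfit(np.arange(len(ys))*10,ys,1)[0].round(4),"mid",ys.mean().round(1),"w",(ys[:,1]-ys[:,0]).mean().round(1),"wall X",np.percentile(X[wall],[2,98]).round(1), "Y",np.percentile(Y[wall],[2,98]).round(1))
# visible points: cover edge, tail wall inner/outer top edges
for n,p,z in(("cover edge L,R",[(404,287),(486,288)],.029),("tailouter top",[(416,128),(507,129)],.028)):print(n,(plane(c,p,z)*1000).round(1).tolist())
o=bot.get_obs()
Rt=R(o["tcp_rot"])
# knife tail top in tool
zt=o["position"][2]-.0063+.022
print("tail top",((plane(c,[(304,131),(333,131),(319,129)],zt)-o["position"])@Rt*1000).round(1).tolist())
v=hsv[:,:,2]
E
```

```text
body
ctr [487.5 295.5] size [230.2 107.1] ang 11.7 x 366.8 605.6
floorpts rect ((482.385986328125, 292.649658203125), (218.89471435546875, 100.95811462402344), 11.573564529418945)
10 xmin 391.4 ysl [0.1679 0.028 ] mid 197.2 w 108.2 wall X [391.4 391.4] Y [46.8 46.8]
11 xmin 392.1 ysl [0.1498 0.0092] mid 188.7 w 108.2 wall X [392.1 392.1] Y [40. 40.]Traceback (most recent call last):
  File "<stdin>", line 16, in <module>
    return _quantile_unchecked(
        a, q, axis, out, overwrite_input, method, keepdims, weights)
    return _ureduce(a,
                    func=_quantile_ureduce_func,
    ...<5 lines>...
                    overwrite_input=overwrite_input,
                    method=method)
    r = func(a, **kwargs)
    result = _quantile(arr,
                       quantiles=q,
    ...<2 lines>...
                       out=out,
                       weights=wgt)
    slices_having_nans = np.isnan(arr[-1, ...])
                                  ~~~^^^^^^^^^
IndexError: index -1 is out of bounds for axis 0 with size 0
```

```bash
python3 - <<'E'
from h import *
from station import bot
c=dict(np.load("pics/w2.npz"));P=cloud(c)*1000
O=np.array([485,292]);t=np.radians(11.6);e=np.array([np.cos(t),np.sin(t)]);f=np.array([-e[1],e[0]])
d=P[...,:2]-O;X=d@e;Y=d@f;Z=P[...,2]
k=(abs(X)<140)&(abs(Y)<62)&(Z>5)&(Z<40)
k[:,:395]=0
for x0 in range(-130,90,10):
    q=k&(X>=x0)&(X<x0+10)
    if q.sum()>5: print(x0,q.sum(),"Y",np.percentile(Y[q],[1,99]).round(1),"Z",np.percentile(Z[q],[5,50,95]).round(1))
q=k&(Z>23)&(X<-70);print("tail wall hi X",np.percentile(X[q],[1,99]).round(1),"Y",np.percentile(Y[q],[1,99]).round(1))
q=k&(Z>26)&(X>45)&(X<100);print("cover X",np.percentile(X[q],[1,5,50]).round(1))
for n,p,z in(("cover edge L,R",[(404,287),(486,288)],29),("tailouter top",[(416,128),(507,129)],28)):
    w=plane(c,p,z/1000)[:,:2]*1000-O;print(n,np.c_[w@e,w@f].round(1).tolist())
o=bot.get_obs();Rt=R(o["tcp_rot"]);zt=o["position"][2]-.0063+.022
print("tail top in tool",((plane(c,[(292,140),(347,140),(319,129)],zt)-o["position"])@Rt*1000).round(1).tolist())
pt=cloud(c)[135:300,310:330].reshape(-1,3);pt=(pt-o["position"])@Rt;print("handle top z vs x",np.polyfit(pt[:,0],pt[:,2],1),pt[:,0].max())
E
```

```text
-120 184 Y [-48.3  48.7] Z [ 7.7  9.2 10.5]
-110 1050 Y [-48.3  49. ] Z [ 9.1 23.3 29. ]
-100 802 Y [-48.6  49.2] Z [ 9.1 27.4 29. ]
-90 821 Y [-48.6  49.3] Z [ 9.  11.2 26.7]
-80 749 Y [-48.5  49.3] Z [ 8.8 10.6 26.7]
-70 752 Y [-48.6  49.2] Z [ 8.7 10.  11.3]
-60 740 Y [-48.6  49.3] Z [ 8.8 10.  11.3]
-50 752 Y [-48.5  49.4] Z [ 8.7 10.1 11.3]
-40 720 Y [-48.6  49.3] Z [ 8.7  9.9 11.2]
-30 694 Y [-48.7  49.2] Z [ 8.7 10.  11.1]
-20 684 Y [-48.6  48.9] Z [ 8.8 10.1 11.2]
-10 658 Y [-48.6  49.3] Z [ 8.9 10.1 11.1]
0 636 Y [-48.6  49. ] Z [ 8.7 10.  11.3]
10 629 Y [-48.7  49. ] Z [ 8.7 10.  11.1]
20 594 Y [-48.8  48.9] Z [ 8.7  9.9 11.1]
30 601 Y [-48.7  49.1] Z [ 8.8 10.  11. ]
40 718 Y [-48.3  49.6] Z [ 8.8 10.2 22.9]
50 628 Y [-48.7  48.4] Z [ 8.9 10.4 24.6]
60 589 Y [-48.9  48.7] Z [ 8.8 10.4 24.6]
70 1090 Y [-47.8  47.9] Z [ 9.1 25.2 29.7]
80 542 Y [-48.6  48.9] Z [ 9.2 28.8 30. ]
tail wall hi X [-107.9  -72.8] Y [-30.7  32.4]
cover X [72.4 73.  81.8]
cover edge L,R [[72.9, -49.2], [74.0, 50.0]]
tailouter top [[-114.2, -54.4], [-113.5, 37.6]]
tail top in tool [[66.9, -12.5, -15.7], [66.9, 10.6, -15.7], [71.4, -1.1, -15.7]]
handle top z vs x [-0.05827092 -0.01469032] 0.08296906787265444
```

```bash
cat >> h.py <<'E'
KC=np.array([.4925,.2938,.010]);KY=11.6
def aim(X,z,tilt,droop=0,Y=0,kt=-.0285,zu=.0063,L=.0985):
    """delta rows for knife nose at cradle (X,Y,z above floor) mm, knife tilt deg nose-down"""
    from station import bot
    o=bot.get_obs();Rt=R(o["tcp_rot"])
    C=Ro.from_euler('z',KY,degrees=True);K=C*Ro.from_euler('y',tilt,degrees=True)   # knife attitude
    nose=KC+C.apply(np.array([X,Y,z])/1000)
    T0=Ro.from_matrix(np.diag([-1.,1,-1]))  # tool in undrooped knife frame
    p=nose+K.apply([kt-L,0,zu]) 
    Rg=(K*Ro.from_euler('y',-droop,degrees=True)*T0).as_matrix()
    s=Rt.T@(p-o["position"])/.1; rv=Ro.from_matrix(Rt.T@Rg).as_rotvec()/np.pi
    print("pos",o["position"].round(4),"goal",p.round(4),"shift",s.round(3),"turn",rv.round(4),"F",o["force"].round(1))
E
python3 - <<'E'
from h import *
from station import bot
c=dict(np.load("pics/w2.npz"));o=bot.get_obs();Rt=R(o["tcp_rot"])
p=(cloud(c)-o["position"])@Rt*1000
for r in list(range(134,330,15))+[340,350,356]: q=p[r-2:r+3,312:327].reshape(-1,3);print(r,np.median(q,0).round(1),end=" ")
print();aim(50,50,9,0);aim(50,50,0,0)
E
```

```text
134 [ 69.2  -1.1 -14.5] 149 [ 63.2  -1.1 -16. ] 164 [ 56.7  -1.1 -16.1] 179 [ 50.1  -1.1 -16. ] 194 [ 43.2  -1.1 -16.1] 209 [ 36.1  -1.1 -16. ] 224 [ 28.6  -1.1 -15.8] 239 [ 21.2  -1.1 -16. ] 254 [ 13.1  -1.1 -15.9] 269 [  5.   -1.1 -15.8] 284 [ -3.6  -1.1 -15.8] 299 [-12.4  -1.1 -15.7] 314 [-21.7  -1.1 -15.6] 329 [-30.8  -1.1 -16.2] 340 [-55.9  -1.    2.5] 350 [-63.5  -1.    2.5] 356 [-68.4  -1.    2.5] 
pos [0.4583 0.1321 0.1944] goal [0.4196 0.2788 0.0861] shift [0.082 1.515 1.083] turn [-0.      0.05    0.0006] F [-0.4  0.  -2.2]
pos [0.4583 0.1321 0.1944] goal [0.4171 0.2783 0.0663] shift [0.108 1.515 1.281] turn [-0.      0.      0.0006] F [-0.4  0.  -2.2]
```

```bash
python3 -m creep '0 .03 .38 .1 0 0 0;0 .03 .38 .1 0 0 0;0 .02 .38 .1 0 0 0;0 0 .38 .1 0 0 0;0 0 0 0 0 .025 0'
python3 -m creep '0 0 0 .2 0 .025 0;0 0 0 .2 0 0 0;0 0 0 .2 0 0 0;0 0 0 0 0 0 0;0 0 0 0 0 0 0'
python3 - <<'E'
from h import *
from station import optics,bot
aim(50,20,9,Y=1.1)
q=optics.capture("wrist");np.savez("pics/w3.npz",**q);cv2.imwrite("pics/w3.png",q["color"][:,:,::-1])
E
```

```text
t: 6.15
position: [0.416, 0.2819, 0.1528]
tcp_rot: [3.141, -0.084, -2.932]
force: [-0.3, -0.8, -2.1]
finger_gap: 0.0244
grasp_force: 59.9
t: 6.65
position: [0.412, 0.2777, 0.0951]
tcp_rot: [-3.141, -0.157, -2.936]
force: [1.4, -0.3, -1.1]
finger_gap: 0.0245
grasp_force: 59.9
pos [0.412  0.2777 0.0951] goal [0.4193 0.2799 0.0561] shift [-0.136  0.007  0.374] turn [-0.0002 -0.      0.0008] F [ 1.4 -0.3 -1.1]
```

View pics/w3.png

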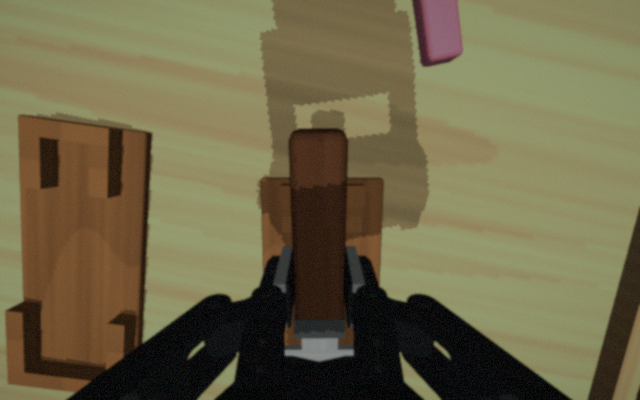

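The handle lies centred over the cradle (edges at columns 261 and 383, handle at 319), and the brush cradle is fully in view at left. I'll check the lateral offset numerically.

```bash
python3 - <<'E'
from h import *
from station import bot
c=dict(np.load("pics/w3.npz"));P=cloud(c)*1000
C=Ro.from_euler('z',KY,degrees=True).as_matrix();L=(P-KC*1000)@C;X,Y,Z=L[...,0],L[...,1],L[...,2]
for r in(185,190,200,215,230):
    k=(abs(Z[r])<4)&(abs(Y[r])<60)&(abs(X[r]+90)<45); print(r,"X",X[r][k].mean().round(1),"Y",Y[r][k].min().round(1),Y[r][k].max().round(1))
for r in(150,200,250,300):print("handle",L[r,312:327].mean(0).round(1))
# brush cradle
O=np.array([482,82]);t=np.radians(4);e=np.array([np.cos(t),np.sin(t)]);f=np.array([-e[1],e[0]])
d=P[...,:2]-O;X=d@e;Y=d@f;Z=P[...,2]
k=(abs(X)<130)&(abs(Y)<65)&(Z>6)&(Z<40);k[:,160:]=0
for x0 in range(-120,120,20):
    q=k&(X>=x0)&(X<x0+20)
    if q.sum()>5: print(x0,"Y",np.percentile(Y[q],[1,99]).round(1),"Z",np.percentile(Z[q],[5,95]).round(1))
print("X",np.percentile(X[k],[.3,99.7]))
q=k&(Z>22);print("wall X",np.percentile(X[q],[.5,99.5]))
E
```

```text
185 X -113.6 Y -48.6 51.0
190 X -109.6 Y -48.9 49.9
200 X -101.4 Y -47.9 50.4
215 X -88.9 Y -48.6 49.8
230 X -76.3 Y -47.7 50.4
handle [-141.5   -1.   110.5]
handle [-119.4   -1.   107.1]
handle [-94.8  -0.9 103.4]
handle [-71.7  -0.9 107.9]
-120 Y [-42.   54.8] Z [ 8.7 27.1]
-100 Y [-42.9  54.8] Z [ 9.2 27. ]
-80 Y [-43.1  54.7] Z [ 9.1 26.8]
-60 Y [-43.1  54.6] Z [ 8.9 21.8]
-40 Y [-43.4  54.4] Z [ 8.9 11.2]
-20 Y [-43.7  54.3] Z [ 8.9 11.2]
0 Y [-43.5  54.3] Z [ 8.9 11.1]
20 Y [-43.5  54.2] Z [ 8.9 11.1]
40 Y [-43.3  54. ] Z [ 9.1 26.5]
60 Y [-42.9  53.9] Z [ 9.1 26.6]
80 Y [-43.2  41.5] Z [ 9.3 26.5]
100 Y [-43.   26.3] Z [10.4 26.8]
X [-110.20031096  112.81683781]
wall X [-109.50456007  113.73952412]
```

```bash
python3 -m creep '0 -.07 .01 .19 0 0 0;0 -.07 .01 .19 0 0 0;0 0 0 0 0 0 0;0 0 0 0 0 0 0'
python3 - <<'E'
from h import *
aim(52,3,9,Y=3)
E
```

```text
t: 7.1
position: [0.4198, 0.2816, 0.0562]
tcp_rot: [3.141, -0.156, -2.936]
force: [0.8, -0.6, -2.4]
finger_gap: 0.0245
grasp_force: 59.9
pos [0.4198 0.2816 0.0562] goal [0.4209 0.2822 0.0391] shift [-0.039  0.003  0.168] turn [-0.0001  0.0004  0.0011] F [ 0.8 -0.6 -2.4]
```

```bash
python3 -m creep '0 -.02 0 .08 0 0 0;0 -.02 0 .08 0 0 0;0 0 0 0 0 0 0;0 0 0 0 0 0 0'
python3 - <<'E'
from h import *
from station import optics
aim(84,3,9,Y=3)
q=optics.capture("scene");np.savez("pics/s1.npz",**q)
cv2.imwrite("pics/s1.png",cv2.resize(q["color"][210:340,350:490,::-1],None,fx=4,fy=4,interpolation=cv2.INTER_CUBIC))
E
```

```text
t: 7.5
position: [0.4203, 0.2816, 0.0385]
tcp_rot: [-3.141, -0.158, -2.935]
force: [0.8, 1.2, -1.9]
finger_gap: 0.0249
grasp_force: 59.9
pos [0.4203 0.2816 0.0385] goal [0.4523 0.2886 0.0391] shift [-0.322  0.003 -0.057] turn [-0.0002 -0.0002  0.0012] F [ 0.8  1.2 -1.9]
```

View pics/s1.png

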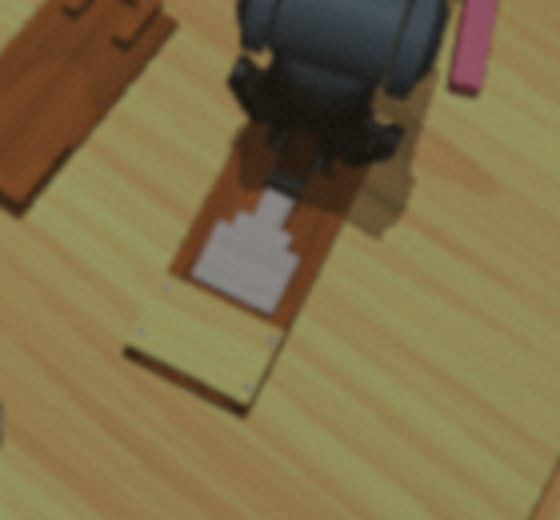

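The blade's front edge lies just short of the cover edge and is centred between the rails. I'll advance it horizontally.

```bash
python3 -m creep '0 -.08 0 -.014 0 0 0;0 -.08 0 -.014 0 0 0;0 0 0 0 0 0 0'
python3 -m creep '0 -.08 0 -.014 0 0 0;0 -.06 0 -.01 0 0 0;0 0 0 0 0 0 0'
python3 - <<'E'
from h import *
aim(99,2.5,9,Y=3)
E
```

```text
t: 7.85
position: [0.4383, 0.2854, 0.0396]
tcp_rot: [3.141, -0.155, -2.936]
force: [0.8, -0.8, -1.5]
finger_gap: 0.0244
grasp_force: 59.9
t: 8.15
position: [0.4515, 0.2882, 0.0394]
tcp_rot: [3.141, -0.156, -2.936]
force: [-0.3, -0.3, -1.3]
finger_gap: 0.0245
grasp_force: 59.9
pos [0.4515 0.2882 0.0394] goal [0.467  0.2916 0.0386] shift [-0.158  0.002 -0.017] turn [-0.0001  0.0003  0.0011] F [-0.3 -0.3 -1.3]
```

No contact yet. I'll press the stop in small steps.

```bash
python3 -m creep '0 -.04 0 -.005 0 0 0;0 -.04 0 -.005 0 0 0;0 0 0 0 0 0 0'
python3 -m creep '0 -.04 0 -.006 0 0 0;0 -.04 0 -.006 0 0 0;0 0 0 0 0 0 0'
python3 - <<'E'
from h import *
aim(99,2,9,Y=3)
E
```

```text
t: 8.45
position: [0.4575, 0.2895, 0.0386]
tcp_rot: [-3.142, -0.16, -2.935]
force: [-3.6, -0.5, 0.7]
finger_gap: 0.0249
grasp_force: 60.1
t: 8.75
position: [0.4646, 0.291, 0.0384]
tcp_rot: [-3.141, -0.161, -2.935]
force: [-6.6, -1.4, 1.5]
finger_gap: 0.0245
grasp_force: 60.2
pos [0.4646 0.291  0.0384] goal [0.467  0.2916 0.0381] shift [-0.024  0.001 -0.001] turn [-0.0002 -0.0014  0.0012] F [-6.6 -1.4  1.5]
```

```bash
python3 -m creep '0 -.03 0 -.004 0 0 0;0 -.02 0 -.003 0 0 0;0 0 0 0 0 0 0;0 0 0 0 0 0 0'
python3 - <<'E'
from h import *
aim(99,2,9,Y=3)
E
```

```text
t: 9.15
position: [0.4683, 0.2918, 0.0378]
tcp_rot: [-3.141, -0.164, -2.935]
force: [-9.2, -1.4, 2.2]
finger_gap: 0.0244
grasp_force: 60.1
pos [0.4683 0.2918 0.0378] goal [0.467  0.2916 0.0381] shift [ 0.014  0.001 -0.001] turn [-0.0003 -0.0022  0.0012] F [-9.2 -1.4  2.2]
```

```bash
python3 - <<'E'
from h import *
aim(101,2,9,Y=3);aim(101.5,2,6,Y=3);aim(101.5,1.5,3,Y=3)
E
```

```text
pos [0.4683 0.2918 0.0378] goal [0.4689 0.292  0.0381] shift [-0.006  0.001 -0.004] turn [-0.0003 -0.0022  0.0012] F [-9.2 -1.4  2.2]
pos [0.4683 0.2918 0.0378] goal [0.4682 0.2919 0.0315] shift [-0.01   0.001  0.061] turn [-0.0003 -0.0189  0.0012] F [-9.2 -1.4  2.2]
pos [0.4683 0.2918 0.0378] goal [0.4674 0.2917 0.0244] shift [-0.013  0.001  0.133] turn [-0.0003 -0.0356  0.0012] F [-9.2 -1.4  2.2]
```

```bash
python3 -m creep '0 -.01 0 .03 0 -.009 0;0 -.01 0 .03 0 -.009 0;0 0 0 0 0 0 0'
python3 - <<'E'
from h import *
aim(101.5,2,6,Y=3);aim(101.5,1.5,3,Y=3)
E
```

```text
t: 9.45
position: [0.4675, 0.2916, 0.0305]
tcp_rot: [-3.141, -0.11, -2.935]
force: [-10.0, -1.6, 0.9]
finger_gap: 0.0241
grasp_force: 60.1
pos [0.4675 0.2916 0.0305] goal [0.4682 0.2919 0.0315] shift [-0.006  0.001 -0.011] turn [-0.0004 -0.0018  0.0013] F [-10.   -1.6   0.9]
pos [0.4675 0.2916 0.0305] goal [0.4674 0.2917 0.0244] shift [-0.006  0.001  0.06 ] turn [-0.0003 -0.0184  0.0013] F [-10.   -1.6   0.9]
```

```bash
python3 - <<'E'
from h import *
from station import optics
c=optics.capture("wrist");P=cloud(c)*1000
C=Ro.from_euler('z',KY,degrees=True).as_matrix();L=(P-KC*1000)@C
cv2.imwrite("pics/w4.png",cv2.resize(c["color"][90:290,200:440,::-1],None,fx=3,fy=3))
for u in(312,327):
    print([(r,)+tuple(L[r,u,[0,2]].round(1)) for r in range(110,160,3)])
for u in (285,355): print([(r,)+tuple(L[r,u].round(1)) for r in range(130,200,5)])
E
```

```text
[(110, np.float64(-103.8), np.float64(17.2)), (113, np.float64(-102.3), np.float64(16.9)), (116, np.float64(-100.8), np.float64(18.9)), (119, np.float64(-99.4), np.float64(18.5)), (122, np.float64(-98.7), np.float64(0.4)), (125, np.float64(-97.1), np.float64(-0.8)), (128, np.float64(-94.8), np.float64(28.6)), (131, np.float64(-93.3), np.float64(40.0)), (134, np.float64(-92.1), np.float64(42.0)), (137, np.float64(-90.8), np.float64(43.2)), (140, np.float64(-89.6), np.float64(43.2)), (143, np.float64(-88.4), np.float64(43.1)), (146, np.float64(-87.1), np.float64(42.8)), (149, np.float64(-85.8), np.float64(41.4)), (152, np.float64(-84.6), np.float64(42.8)), (155, np.float64(-83.2), np.float64(41.5)), (158, np.float64(-82.1), np.float64(43.3))]
[(110, np.float64(-103.7), np.float64(18.5)), (113, np.float64(-102.3), np.float64(17.6)), (116, np.float64(-100.8), np.float64(18.6)), (119, np.float64(-99.4), np.float64(18.2)), (122, np.float64(-98.8), np.float64(-0.2)), (125, np.float64(-97.1), np.float64(0.0)), (128, np.float64(-94.9), np.float64(28.8)), (131, np.float64(-93.4), np.float64(40
[... 1442 characters left out ...]
7), np.float64(16.2)), (145, np.float64(-86.7), np.float64(19.9), np.float64(15.0)), (150, np.float64(-84.2), np.float64(19.9), np.float64(15.9)), (155, np.float64(-81.7), np.float64(19.9), np.float64(16.7)), (160, np.float64(-77.8), np.float64(22.0), np.float64(-0.3)), (165, np.float64(-75.0), np.float64(22.1), np.float64(-0.3)), (170, np.float64(-72.2), np.float64(22.1), np.float64(0.2)), (175, np.float64(-69.3), np.float64(22.1), np.float64(0.5)), (180, np.float64(-66.4), np.float64(22.3), np.float64(0.3)), (185, np.float64(-63.3), np.float64(22.4), np.float64(-0.4)), (190, np.float64(-60.4), np.float64(22.5), np.float64(-0.4)), (195, np.float64(-57.6), np.float64(22.5), np.float64(0.6))]
```

View pics/w4.png

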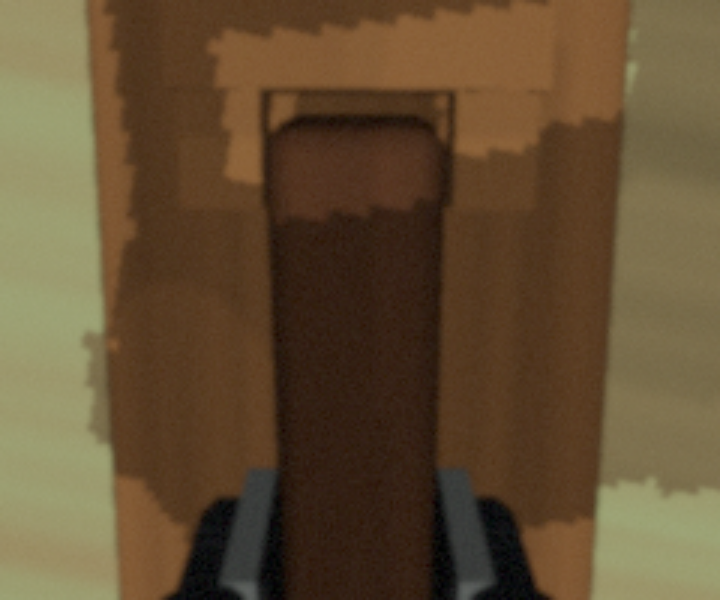

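The handle tail is centred between the cheeks and about 3 mm inside the tail wall's inner edge. I'll lower it.

```bash
python3 -m creep '0 -.006 0 .03 0 -.009 0;0 -.006 0 .03 0 -.009 0;0 0 0 0 0 0 0'
python3 - <<'E'
from h import *
aim(101.5,1.5,3,Y=3);aim(101.5,.5,0,Y=3)
E
```

```text
t: 9.8
position: [0.467, 0.2915, 0.0237]
tcp_rot: [-3.141, -0.057, -2.935]
force: [-13.9, -3.0, -0.1]
finger_gap: 0.0246
grasp_force: 60.1
pos [0.467  0.2915 0.0237] goal [0.4674 0.2917 0.0244] shift [-0.004  0.002 -0.008] turn [-0.0004 -0.0014  0.0013] F [-13.9  -3.   -0.1]
pos [0.467  0.2915 0.0237] goal [0.4669 0.2916 0.0168] shift [-0.004  0.002  0.069] turn [-0.0003 -0.018   0.0013] F [-13.9  -3.   -0.1]
```

```bash
python3 -m creep '0 0 0 .035 0 -.009 0;0 0 0 .035 0 -.009 0;0 0 0 0 0 0 0'
python3 - <<'E'
from h import *
aim(101,0,0,Y=3)
E
```

```text
t: 10.1
position: [0.4666, 0.2914, 0.0166]
tcp_rot: [-3.141, -0.0, -2.935]
force: [-13.6, -2.0, 1.4]
finger_gap: 0.0245
grasp_force: 60.2
pos [0.4666 0.2914 0.0166] goal [0.4664 0.2915 0.0163] shift [0.001 0.001 0.003] turn [-0.0003 -0.0002  0.0013] F [-13.6  -2.    1.4]
```

```bash
python3 -m creep '0 .015 0 .006 0 0 0;0 .015 0 0 0 0 0;0 0 0 0 0 0 0'
python3 -m creep '.55 0 0 0 0 0 0;.55 0 0 0 0 0 0;.55 0 0 0 0 0 0;.55 0 0 -.1 0 0 0;.6 0 0 -.2 0 0 0'
python3 -m creep '.6 0 0 -.4 0 0 0;.6 0 0 -.4 0 0 0;.6 0 0 -.4 0 0 0;.6 0 0 -.4 0 0 0;.6 0 0 0 0 0 0'
python3 - <<'E'
from h import *
from station import optics
c=optics.capture("wrist");np.savez("pics/w5.npz",**c);P=cloud(c)*1000
cv2.imwrite("pics/w5.png",c["color"][:,:,::-1])
C=Ro.from_euler('z',KY,degrees=True).as_matrix();L=(P-KC*1000)@C;X,Y,Z=L[...,0],L[...,1],L[...,2]
for x in range(-116,70,8):
    k=(abs(X-x)<2)&(abs(Y-.9)<9); 
    if k.any(): print(x,np.median(Z[k]).round(1),end="; ")
k=(Z>18.5)&(Z<26)&(abs(X)<130)&(abs(Y)<20)&(X<20);print("handle X",np.percentile(X[k],[1,99]),"Y",np.percentile(Y[k],[1,99]))
E
```

```text
t: 10.4
position: [0.4656, 0.2911, 0.0167]
tcp_rot: [-3.141, 0.003, -2.935]
force: [-8.7, -1.2, -1.6]
finger_gap: 0.0246
grasp_force: 59.9
t: 10.9
position: [0.4687, 0.2916, 0.0486]
tcp_rot: [-3.141, 0.01, -2.935]
force: [-0.8, -0.3, 0.2]
finger_gap: 0.0513
grasp_force: 0.0
t: 11.4
position: [0.4713, 0.293, 0.2173]
tcp_rot: [3.139, 0.027, -2.935]
force: [1.0, 0.8, 0.6]
finger_gap: 0.0513
grasp_force: 0.0
-116 0.6; -108 347.7; -100 18.9; -92 22.7; -84 22.7; -76 22.7; -68 22.9; -60 22.9; -52 22.6; -44 22.6; -36 289.8; -28 22.4; -20 22.5; -12 22.5; -4 22.8; 4 23.1; 20 4.4; 28 4.1; 36 4.5; 44 4.3; 52 4.2; 60 4.3; 68 18.1; handle X [-113.85815083    5.56267383] Y [-15.09728717  14.69741504]
```

View pics/w5.png

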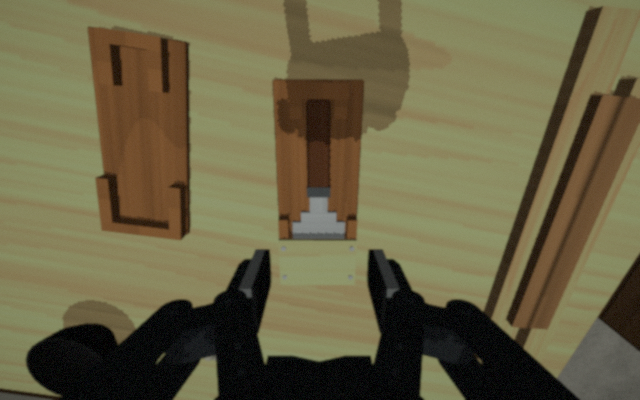

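The knife lies in its cradle, blade under the cover, handle level at 22.5 mm over its whole length and inside the tail wall. Next is the brush.

```bash
python3 -m creep '1 .066 -.415 0 0 0 0;1 .066 -.415 0 0 0 0;1 .066 -.415 0 0 0 0;1 .066 -.415 0 0 0 0;1 .066 -.415 0 0 0 0'
python3 -m creep '1 .066 -.415 0 0 0 0;1 .066 -.415 0 0 0 0;1 .066 -.415 0 0 0 0;1 .066 -.415 0 0 0 0;1 .066 -.415 0 0 0 0'
python3 -m creep '1 .066 -.415 0 0 0 0;1 .066 -.415 0 0 0 0;1 .066 -.415 0 0 0 0;1 .066 -.415 0 0 0 0;1 0 0 0 0 0 .027'
python3 -m creep '1 0 0 0 0 0 .027;1 0 0 0 0 0 .027;1 0 0 0 0 0 0;1 0 0 0 0 0 0'
python3 - <<'E'
from h import *
from station import optics,bot
c=optics.capture("wrist");np.savez("pics/w6.npz",**c);P=cloud(c)*1000
o=bot.get_obs();print(o["position"],o["tcp_rot"])
O=np.array([514,-294.6]);t=np.radians(-2.7);e=np.array([np.cos(t),np.sin(t)]);f=np.array([-e[1],e[0]])
d=P[...,:2]-O;X=d@e;Y=d@f;Z=P[...,2];k=(Z>12)&(Z<26)&(abs(X)<110)&(abs(Y)<40)
print("X",np.percentile(X[k],[.5,99.5]))
for x0 in range(-90,95,15):
    q=k&(X>x0)&(X<x0+10)
    if q.sum()>3: print(x0,Y[q].min().round(1),Y[q].max().round(1),np.median(Z[q]).round(1))
# brush cradle from w5
c=dict(np.load("pics/w5.npz"));P=cloud(c)*1000
O=np.array([482,82]);t=np.radians(3.8);e=np.array([np.cos(t),np.sin(t)]);f=np.array([-e[1],e[0]])
d=P[...,:2]-O;X=d@e;Y=d@f;Z=P[...,2];k=(abs(X)<130)&(abs(Y)<65)&(Z>6)&(Z<40)
for x0 in range(-100,110,20):
    q=k&(X>=x0)&(X<x0+20);print(x0,"Y",np.percentile(Y[q],[1,99]).round(1),end=";")
print("X",np.percentile(X[k],[.3,99.7]));q=k&(Z>22);print("wall X",np.percentile(X[q],[.5,99.5]))
for x0 in range(-110,120,4):
    q=k&(X>=x0)&(X<x0+4)&(abs(Y-5.5)<10);print(x0,np.median(Z[q]).round(0),end=";")
E
```

```text
t: 11.95
position: [0.4768, 0.0801, 0.2075]
tcp_rot: [3.141, 0.011, -2.935]
force: [0.1, 0.1, 0.2]
finger_gap: 0.0855
grasp_force: 0.0
t: 12.45
position: [0.487, -0.1298, 0.2071]
tcp_rot: [3.141, 0.012, -2.936]
force: [0.6, 0.2, 0.9]
finger_gap: 0.0852
grasp_force: 0.0
t: 12.95
position: [0.4951, -0.3003, 0.2067]
tcp_rot: [3.141, 0.012, -3.027]
force: [-0.2, -0.2, 0.4]
finger_gap: 0.0853
grasp_force: 0.0
t: 13.35
position: [0.4956, -0.2958, 0.2069]
tcp_rot: [3.138, 0.011, 3.095]
force: [-0.2, -0.5, -0.4]
finger_gap: 0.0854
grasp_force: 0.0
[ 0.49571023 -0.29584931  0.20709107] [3.13793682 0.01147734 3.09492145]
X [-92.23135849  94.75220609]
-90 -18.6 8.2 20.0
-75 -18.9 8.3 19.8
-60 -17.9 8.6 19.8
-45 -18.2 8.7 20.0
-30 -17.2 8.9 20.1
-15 -17.5 10.3 19.8
0 -16.4 10.5 19.9
15 -30.7 24.8 19.4
30 -29.9 25.1 20.1
45 -31.8 27.0 18.1
60 -31.9 27.4 18.2
75 -31.3 27.8 18.0
90 -30.1 28.1 18.0
-100 Y [-43.7  54.3];-80 Y [-43.4  54.1];-60 Y [-43.9  54.2];-40 Y [-43.9  54.2];-20 Y [-43.7  54. ];0 Y [-43.9  54.2];20 Y [-43.8  54.1];40 Y [-43.3  54. ];60 Y [-42.9  54.1];80 Y [-42.8  54.2];100 Y [-42.6  53.5];X [-109.48667388  113.38343102]
wall X [-109.48877698  113.92075438]
-110 26.0;-106 26.0;-102 26.0;-98 11.0;-94 10.0;-90 10.0;-86 10.0;-82 10.0;-78 10.0;-74 10.0;-70 10.0;-66 10.0;-62 10.0;-58 10.0;-54 10.0;-50 10.0;-46 10.0;-42 10.0;-38 10.0;-34 10.0;-30 10.0;-26 10.0;-22 10.0;-18 10.0;-14 10.0;-10 10.0;-6 10.0;-2 10.0;2 10.0;6 10.0;10 10.0;14 10.0;18 10.0;22 10.0;26 10.0;30 10.0;34 10.0;38 10.0;42 10.0;46 10.0;50 10.0;54 10.0;58 10.0;62 10.0;66 10.0;70 10.0;74 10.0;78 10.0;82 10.0;86 10.0;90 10.0;94 10.0;98 16.0;102 26.0;106 26.0;110 26.0;114 26.0;118 nan;
  return _methods._mean(a, axis=axis, dtype=dtype,
  ret = ret.dtype.type(ret / rcount)
```

```bash
cat >> h.py <<'E'
def go(p,yaw):
    from station import bot
    o=bot.get_obs();Rt=R(o["tcp_rot"]);Rg=R([np.pi,0,np.radians(yaw)])
    print("pos",o["position"].round(4),"shift",(Rt.T@(np.array(p)-o["position"])/.1).round(3),"final-axes",(Rg.T@(np.array(p)-o["position"])/.1).round(3),"turn",(Ro.from_matrix(Rt.T@Rg).as_rotvec()/np.pi).round(4),"F",o["force"].round(1))
E
python3 -c "
from h import *
go([.4996,-.2964,.007],178.6)"
```

```text
pos [ 0.4957 -0.2958  0.2071] shift [-0.016 -0.011  2.001] final-axes [-0.039 -0.005  2.001] turn [ 0.0011  0.0037 -0.0071] F [ 0.1 -0.5 -0.3]
```

```bash
python3 -m creep '1 0 0 0 .0011 .0037 -.0071;1 -.039 -.005 .45 0 0 0;1 0 0 .45 0 0 0;1 0 0 .4 0 0 0;1 0 0 .4 0 0 0'
python3 -m creep '1 0 0 .2 0 0 0;1 0 0 .1 0 0 0;1 0 0 0 0 0 0'
python3 -c "
from h import *
go([.4996,-.2964,.007],178.6)"
```

```text
t: 13.9
position: [0.4999, -0.2965, 0.0361]
tcp_rot: [-3.141, 0.0, 3.118]
force: [0.2, -0.7, -0.3]
finger_gap: 0.0853
grasp_force: 0.0
t: 14.2
position: [0.4994, -0.2962, 0.0065]
tcp_rot: [3.141, -0.001, 3.117]
force: [-0.4, -0.6, -0.5]
finger_gap: 0.0856
grasp_force: 0.0
pos [ 0.4994 -0.2962  0.0065] shift [-0.002 -0.002 -0.005] final-axes [-0.002 -0.002 -0.005] turn [ 0.0003 -0.0004 -0.0001] F [-0.4 -0.6 -0.5]
```

```bash
python3 -m creep '0 0 0 0 0 0 0;0 0 0 0 0 0 0;0 0 0 0 0 0 0;0 0 0 0 0 0 0;0 0 0 0 0 0 0'
python3 -m creep '0 0 0 0 0 0 0;0 0 0 -.2 0 0 0;0 0 0 -.4 0 0 0;0 0 0 -.4 0 0 0;0 0 0 -.4 0 0 0'
python3 -m creep '0 .045 .425 0 0 0 0;0 .045 .425 0 0 0 0;0 .045 .425 0 0 0 0;0 .045 .425 0 0 0 0;0 .045 .425 0 0 0 0'
python3 -m creep '0 .045 .425 0 0 0 0;0 .045 .425 0 0 0 0;0 .045 .425 0 0 0 0;0 .045 .425 0 0 0 0;0 0 0 0 0 0 -.029'
python3 -m creep '0 0 0 0 0 0 0;0 0 0 0 0 0 0'
python3 - <<'E'
from h import *
from station import optics,bot
c=optics.capture("wrist");np.savez("pics/w7.npz",**c);P=cloud(c)*1000;cv2.imwrite("pics/w7.png",c["color"][:,:,::-1])
go([.4687,.0874,.10],183.8)
o=bot.get_obs();T=(cloud(c)-o["position"])@R(o["tcp_rot"])*1000
for r in (130,150,180,210,240,270,300,320):
    k=(abs(T[r,:,1])<40)&(T[r,:,2]<0)&(T[r,:,2]>-25); k[:260]=0;k[380:]=0
    if k.any(): print(r,T[r][k].min(0).round(1),T[r][k].max(0).round(1),np.median(T[r][k],0).round(1))
k=(abs(T[...,1])<16)&(T[...,2]<-8)&(T[...,2]>-20);print("tail x",np.percentile(T[k][:,0],99.5))
O=np.array([483.6,87.4]);t=np.radians(3.8);e=np.array([np.cos(t),np.sin(t)]);f=np.array([-e[1],e[0]])
d=P[...,:2]-O;X=d@e;Y=d@f;Z=P[...,2];k=(abs(X)<130)&(abs(Y)<65)&(Z>6)&(Z<40)
for x0 in range(-120,60,20):
    q=k&(X>=x0)&(X<x0+20);print(x0,"Y",np.percentile(Y[q],[1,99]).round(1) if q.any() else 0,end=";")
print("X",np.percentile(X[k],[.3,99.7]))
E
```

```text
t: 14.7
position: [0.5007, -0.2975, 0.0089]
tcp_rot: [-3.14, 0.002, 3.116]
force: [-0.8, 0.7, 5.4]
finger_gap: 0.0259
grasp_force: 60.4
t: 15.2
position: [0.4992, -0.2962, 0.1484]
tcp_rot: [3.141, -0.001, 3.116]
force: [0.4, -0.3, -0.5]
finger_gap: 0.0262
grasp_force: 59.6
t: 15.7
position: [0.482, -0.082, 0.147]
tcp_rot: [-3.142, -0.0, 3.115]
force: [1.6, -0.1, -1.2]
finger_gap: 0.026
grasp_force: 59.6
t: 16.2
position: [0.4676, 0.0907, 0.1468]
tcp_rot: [3.141, -0.001, -3.068]
force: [-0.0, -1.1, -1.0]
finger_gap: 0.0259
grasp_force: 59.7
t: 16.4
position: [0.469, 0.0865, 0.1471]
tcp_rot: [-3.141, -0.0, -3.078]
force: [0.0, 0.9, -2.1]
finger_gap: 0.0262
grasp_force: 59.7
pos [0.4692 0.0861 0.1472] shift [0.004 0.013 0.472] final-axes [0.004 0.013 0.472] turn [-0.0002  0.     -0.0012] F [-0.   0.2 -1.5]
130 [ 70.1 -15.5 -12.7] [70.6 12.2 -7.8] [ 70.4  -1.4 -11.2]
150 [ 61.4 -15.3 -12.8] [62.1 12.  -8.4] [ 61.8  -1.9 -11.1]
180 [ 47.1 -15.5 -12.7] [48.6 12.  -6.9] [ 48.2  -1.7 -11.3]
210 [ 32.4 -14.7 -12.4] [34.1 12.6 -7.7] [ 33.7  -1.2 -11.1]
240 [ 16.4 -14.9 -12.2] [18.7 12.6 -7.6] [ 18.   -1.2 -10.9]
270 [  0.2 -27.6 -22.7] [ 8.6 25.2 -9.2] [  1.5  -1.4 -11.4]
300 [-20.  -14.9 -23.6] [-7.2 12.7 -6.6] [-16.7  -1.1 -11. ]
320 [-35.9 -17.3 -12. ] [-28.7  15.   -3.6] [-29.7  -1.1 -10.7]
tail x 79.003363911386
-120 Y [-49.5  47.5];-100 Y [-49.8  48.1];-80 Y [-50.2  48.2];-60 Y [-50.4  48.3];-40 Y [-50.4  48.4];-20 Y [-50.2  48.4];0 Y [-50.2  48.4];20 Y [-50.4  48.2];40 Y [-50.2  48.6];X [-112.37414556   48.45449759]
```

View pics/w7.png

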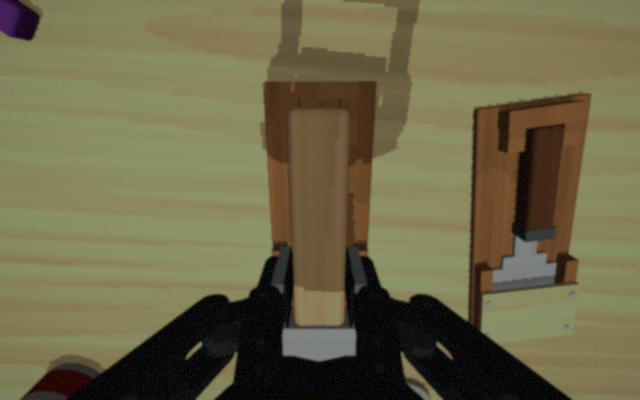

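The brush is held centred over its cradle, and the knife is still seated at right. I'll lower the brush.

```bash
python3 -m creep '0 .006 .006 .35 0 0 0;0 0 0 .35 0 0 0;0 0 0 .25 0 0 0;0 0 0 0 0 0 0;0 0 0 0 0 0 0'
python3 -c "
from h import *
go([.4685,.0868,.0195],183.8)"
```

```text
t: 16.95
position: [0.469, 0.0865, 0.0527]
tcp_rot: [-3.141, 0.0, -3.078]
force: [0.5, 0.4, -1.2]
finger_gap: 0.026
grasp_force: 59.7
pos [0.469  0.0865 0.0527] shift [0.005 0.003 0.332] final-axes [0.005 0.003 0.332] turn [-0.0002  0.0001 -0.001 ] F [ 0.5  0.4 -1.2]
```

```bash
python3 -m creep '0 .005 .003 .11 0 0 0;0 0 0 .11 0 0 0;0 0 0 .1 0 0 0;0 0 0 0 0 0 0'
python3 -c "
from h import *
go([.4685,.0868,.0189],183.8)"
```

```text
t: 17.35
position: [0.4678, 0.0875, 0.0195]
tcp_rot: [-3.141, -0.001, -3.076]
force: [-0.8, -0.0, -1.8]
finger_gap: 0.0262
grasp_force: 59.7
pos [0.4678 0.0875 0.0195] shift [-0.007 -0.007  0.006] final-axes [-0.007 -0.007  0.006] turn [-0.0001 -0.0003 -0.0004] F [-0.8 -0.  -1.8]
```

No wall contact, since the force is just the brush's weight. I'll release, retreat and check.

```bash
python3 -m creep '0 -.005 -.005 .006 0 0 0;.5 0 0 0 0 0 0;.5 0 0 0 0 0 0;.5 0 0 0 0 0 0;.5 0 0 -.1 0 0 0'
python3 -m creep '.5 0 0 -.2 0 0 0;.5 0 0 -.4 0 0 0;.5 0 0 -.4 0 0 0;.5 0 0 -.4 0 0 0;.5 0 0 -.4 0 0 0'
python3 -m creep '.5 .4 0 -.2 0 0 0;.5 .4 0 0 0 0 0;.5 0 0 0 0 0 0;.5 0 0 0 0 0 0'
python3 - <<'E'
from h import *
from station import optics,bot
c=optics.capture("wrist");P=cloud(c)*1000;cv2.imwrite("pics/w8.png",c["color"][:,:,::-1])
def loc(O,th):
    t=np.radians(th);e=np.array([np.cos(t),np.sin(t)]);f=np.array([-e[1],e[0]]);d=P[...,:2]-O;return d@e,d@f,P[...,2]-10
X,Y,Z=loc([484.1,86.4],3.8);k=(abs(X)<112)&(abs(Y)<45)
print("brush",[(x,np.median(Z[k&(abs(X-x)<3)&(abs(Y)<9)]).round(1)) for x in range(-110,111,10)])
for x in(-45,0,70):
    q=k&(abs(X-x)<5)&(Z>15)&(abs(Y)<32);print(x,np.percentile(Y[q],[1,99]).round(1))
X,Y,Z=loc([492.5,293.8],11.6)
print("knife",[(x,np.median(Z[(abs(X-x)<2)&(abs(Y)<8)]).round(1)) for x in range(-112,64,8)])
E
```

```text
t: 17.85
position: [0.4677, 0.0871, 0.0293]
tcp_rot: [-3.141, -0.002, -3.076]
force: [-0.3, -0.1, -0.8]
finger_gap: 0.0427
grasp_force: 0.0
t: 18.35
position: [0.4683, 0.0872, 0.2124]
tcp_rot: [-3.141, 0.002, -3.076]
force: [0.9, -0.5, -0.0]
finger_gap: 0.0427
grasp_force: 0.0
t: 18.75
position: [0.3886, 0.0819, 0.2307]
tcp_rot: [-3.141, 0.003, -3.076]
force: [-0.1, -0.0, 0.7]
finger_gap: 0.0428
grasp_force: 0.0
brush [(-110, np.float64(303.7)), (-100, np.float64(16.0)), (-90, np.float64(20.1)), (-80, np.float64(20.2)), (-70, np.float64(20.2)), (-60, np.float64(20.1)), (-50, np.float64(20.0)), (-40, np.float64(20.0)), (-30, np.float64(20.0)), (-20, np.float64(20.3)), (-10, np.float64(20.1)), (0, np.float64(20.1)), (10, np.float64(20.0)), (20, np.float64(19.3)), (30, np.float64(19.9)), (40, np.float64(20.0)), (50, np.float64(18.1)), (60, np.float64(18.2)), (70, np.float64(18.0)), (80, np.float64(17.8)), (90, np.float64(18.2)), (100, np.float64(15.6)), (110, np.float64(15.9))]
-45 [-13.  13.]
0 [-13.7  13.5]
70 [-28.2  29.1]
knife [(-112, np.float64(18.1)), (-104, np.float64(18.2)), (-96, np.float64(22.5)), (-88, np.float64(22.6)), (-80, np.float64(22.6)), (-72, np.float64(22.7)), (-64, np.float64(22.4)), (-56, np.float64(22.3)), (-48, np.float64(22.4)), (-40, np.float64(22.5)), (-32, np.float64(22.5)), (-24, np.float64(22.5)), (-16, np.float64(22.4)), (-8, np.float64(22.5)), (0, np.float64(22.7)), (8, np.float64(22.5)), (16, np.float64(4.1)), (24, np.float64(4.4)), (32, np.float64(3.9)), (40, np.float64(3.7)), (48, np.float64(4.3)), (56, np.float64(4.2))]
```

View pics/w8.png

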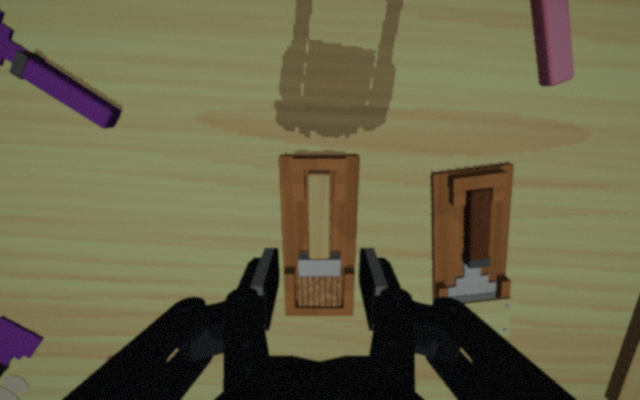

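Both tools lie flat on their cradle floors: the brush top reads 20/18 mm and the knife 22.5/4 mm above the floor.

```bash
python3 -c "
from station import bot
print(bot.sign_off())"
```

```text
the job is handed in; nothing more can be done
None
```

The knife and the brush are both seated flat in their cradles, the bowl, tin and rosette were not touched, and the job was handed in at about 19 s of the 54 s allowed.

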